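# Unlatch the burn-in fixture and hold its contact plate up

### The job

Take the burn-in fixture out of test so that its chargers can be looked at. On the low controller switch off the load and then the supply: press the small round key right down and let it up, then the large round key right down and let it up, leaving the oblong start key alone; then take the black knob of the fixture's latch, pull it sideways against its spring until the latch is clear of the ball, and lift the contact plate by that knob so that the knob is at least 100 mm higher than it was. Finish while still holding the plate up, steady, by the knob (it falls shut if let go), and leave everything else on the bench where it is.

Things in the scene. Friction and masses are not known exactly. Their poses are not given: they have to be found in the camera images.
- controller: low grey controller left or right of the fixture, 150 deep x 180 wide; origin under its centre, x away from the robot, y left, z up. Its black front panel, 47 mm above the table, carries a row of three grey spring keys 14 mm tall, centres 56 mm apart: from the left (+y) small round, large round, oblong. A hump with the display, top at 74 mm, begins 50 mm behind the key centres.
- load_key_top (a point): centre of the top of the load key: the small round one, 20 mm across, 61 mm above the table, at controller x -33, y +56 mm. Axes as the controller's; it moves with the key.
- supply_key_top (a point): centre of the top of the supply key: the large round one, 36 mm across, in the middle of the row, 61 mm above the table, at controller x -33, y 0 mm; it moves with the key.
- start_key_top (a point): centre of the top of the start key: the oblong one, 36 mm deep x 20 mm wide, at controller x -33, y -56 mm; it moves with the key.
- load_key (a joint): travel of the load key, m: 0 up, 0.006 fully down (about 1.5 N to start, 5 N at the bottom); it springs back up
- supply_key (a joint): travel of the supply key, same values and spring
- start_key (a joint): travel of the start key, same values and spring
- fixture: burn-in fixture fixed to the bench: baseplate 305 x 200 mm, clear acrylic rack with twelve chargers, hinge brackets at the back, and at the front a post ending in a 16 mm steel ball on a thin neck, its top 140 mm above the table, at fixture x -130, y 0 mm. Origin under the rack, x to the hinge side (away from the robot), y left, z up.
- contact_plate: hinged clear plate over the chargers, about 0.65 kg with latch (varies), 200 mm wide; its front crossbar sits over the ball. Origin on the hinge axis, at fixture x +125, y 0, z 118 mm; axes as the fixture's when shut. It opens by turning positively about its y axis (front edge up), limit 1.25 rad. Nothing keeps it up: let go, it falls shut. Shut, the latch under the ball locks it.
- knob_grip (a point): grip point on the axis of the latch knob, an upright black cylinder 16 mm across, 50 mm tall: 14 mm below its top, 36 mm above the latch slide it stands on (foot flared to 24 mm). Plate shut: at fixture x -130, y +66 mm, 160 mm above the table (255 mm in front of the hinge axis, 42 mm above it). Axes as the plate's. The ball, 66 mm to its right, ends 20 mm below this point.
- knob: the same knob; origin at the centre of its foot, z along its axis. It slides with the latch and tilts with the plate.
- latch (a joint): travel of the flat steel latch slide on the crossbar, m: 0 at rest (hooked under the ball); grows as slide and knob are pulled to +y of the fixture (left, away from the ball); clear of the ball from about 0.010, end stop at 0.014. Spring: about 3 N at rest, 9 N at the stop; let go, it returns to 0.
- spare_tray: black open tray 200 x 150 x 35 mm with six chargers lying in it, on the other side of the fixture from the controller; origin under its centre
- spare_charger: one charger standing on the mat, 26 mm across, 74 mm tall, in front of the fixture; origin under its centre
- multimeter: hand multimeter lying flat, 150 x 75 x 42 mm; origin under its centre
- screwdriver: screwdriver lying on the mat, 170 mm long; origin at mat level
- tape_roll: roll of tape lying flat, 96 mm across, 24 mm high; origin under its centre
- solvent_bottle: white plastic bottle, 54 mm across, 130 mm tall; origin under its centre
- esd_brush: small brush lying on the mat, 160 mm long; origin at mat level

How it is judged:
By the outcome, as a careful person would: the job done as asked, in the order asked, and still so for the second after the job is handed in, while the arm keeps its last pose, push and grip.
It also fails if it takes over 54 s, if anything falls off the work surface, if the arm or the gripper's body presses on something with over 40 N, if the wrist force passes 120 N, or if a joint passes its speed limit or range.

### The arm

A 6-joint arm with a two-finger parallel gripper is mounted at the origin on the work surface. World frame = base frame: x ahead of the robot, y to its left, z up, the work surface at z = 0. Lengths are in m, angles in rad, forces in N, time in s.
With the tool pointing down it reaches from about 0.35 to 0.95 m from the base axis. Payload 17.4 kg.
Tool frame: the origin (TCP) lies at the centre of the arm's flange, where the gripper is bolted on; the fingertips stand 186 mm ahead of it and the grasp point (between the pads) lies 167 mm ahead of it; z points along the fingers, y is the line along which they close (so a half turn about z gives the same grasp; the last joint's range is limited). The gripper opens to 93 mm and grips with 3 to 60 N. Pads are 15 mm wide; open, the fingers measure 128 mm over their backs; the gripper's body (75 mm by 188 mm) begins 65 mm behind the grasp point.
Start: joints at [1.081, 0.116, 1.442, -0, 1.584, -0.038], TCP at [0.295, 0.607, 0.405] pointing down, gripper open.
Joint ranges: [-2.83, 2.83], [-0.83, 2.19], [0.07, 2.5], [-1.14, 4.28], [0.01, 3], [-2.97, 2.97]. Speed limits (rad/s): [1.89, 1.89, 2.22, 3.14, 3.14, 3.14].

### API

Orientations are given as a unit quaternion [x, y, z, w].
In Python, from rig import manip gives the robot as it stands.
- The arm moves only by the shell command python3 -m jog 'ROWS' [FORCE]. ROWS is JSON, a list of rows, each a list of 7 numbers: the turn, a rotation vector about the tool's x, y, z in units of 360 degrees (1.0 is 360 degrees), then the shift along the tool's x, y, z in units of 400 mm (1.0 is 400 mm), then the opening, from 0 (shut) to 1 (fully open). In form: [[ax, ay, az, x, y, z, gripper], ...]. A call has exactly 8 rows; each row is the pose to reach, as a shift and turn from the pose commanded when the call began, along the tool's axes at that moment, turning the shorter way round; what a row does not reach only later rows make up. A row lasts 1/12 s, in which the tool goes at most 41.7 mm and 7.16 degrees, less where a joint would pass 70% of its speed; a pose out of reach is approached as far as the arm can. A call with a number of a shift or a turn outside -1 to 1 is refused whole. A call with a gripper value outside its range is refused whole. The fingers move at their own pace and stop on an object; FORCE is the grip in N (left out, the last holds). Time passes only in rows, so rows that repeat a pose let the fingers close, or fill a call up. It gives the time, the measured TCP pose, the force, the opening and the grip force at its end, in the units of the state.
- manip.get_obs(): the state, without advancing time (a new reading comes with each control period).
- manip.capture(name): name is "side" or "top" or "wrist"; returns the picture (384x512x3 uint8, red, green, blue); there is no depth.
- manip.get_calibration(name): a dict with "fx", "fy", "cx", "cy" (pixels), "k1" (the pictures are not rectified: a ray, as slopes to the right and down, at radius r is drawn at 1 + k1 r^2 times it, then the intrinsics apply), "position" and "orientation" of the camera in the world. Camera axes: x right, y up, looking along -z (the intrinsics and any distortion apply to the point x, -y, -z); pixel columns grow to the right and rows downward; lengths in m; the calibration is good to about 2 mm. A picture is of the moment at which its call begins: read the wrist's pose just before it. get_calibration takes no time and is no camera call; for the wrist camera it gives the pose at the moment of the call.
- manip.hand_in(): hands the job in; it is judged then, once.
Trained networks look in the newest picture that a camera, given by its name, has taken for a name from the list of things; names that differ only in an ending like _2 or _b are one class to them, and where a whole thing is asked for, a point or a joint stands for the part that bears it (a point fixed in the world has none). Each returns a list of dicts, best first, with "conf" (0 to 1); they miss things now and then, are a little off and sometimes report something else, mostly with a low value. They report only what shows in the picture. A call takes as long as a camera call.
- manip.search_frame(name, camera): "location" ([row, column] in pixels, amid what is visible of it).
- manip.regions_of(name, camera): "region" (384x512 bool, what is visible of it) and "location" ([row, column] in pixels, amid what is visible of it).
- manip.place_of(name, camera): "location" ([row, column] in pixels: a listed point, or the origin of a listed thing).
The state is a dict: "time_s": time; "joint_positions": joint angles; "qvel": joint speeds; "joint_torque": joint torques, N m; "position": TCP position; "tool_rot": TCP orientation; "contact_force": force on the tool from outside, world axes, zero at the start; "moment": the same for the moment, N m; "width": opening from 0.0 (shut) to 1.0 (fully open); "gripper_force": force on a finger pad.
Only numpy, scipy, OpenCV 4.12 (cv2) and the standard library are available. Lean on these libraries where they do the work, as an engineer would, in place of code of your own. Each camera call takes 0.05 s, during which the arm holds its last target. There are 200 camera calls.

## Working session

There is one attempt and no reset: what is moved stays moved. The work goes in short steps, Python scripts to look and compute and a shell command to move; the robot and the scene stay as the last step left them, time stands still between calls to the robot, and variables do not carry over. Pictures are saved under pics/ and viewed, at most 10 in all, crops included, and the job is handed in when it is done.

```bash
mkdir -p pics; ls
cat > h.py <<'E'
import numpy as np, cv2
from scipy.spatial.transform import Rotation as R
from rig import manip
def ray(cam,rc,cal=None):
    c=cal or manip.get_calibration(cam)
    d=np.array([(rc[1]-c['cx'])/c['fx'],(rc[0]-c['cy'])/c['fy']]); s=d.copy()
    for _ in range(20): s=d/(1+c['k1']*(s@s))
    v=R.from_quat(c['orientation']).apply([s[0],-s[1],-1.])
    return np.array(c['position']),v
def at_z(cam,rc,z,cal=None):
    p,v=ray(cam,rc,cal); return p+v*(z-p[2])/v[2]
def proj(cam,P):
    c=manip.get_calibration(cam)
    q=R.from_quat(c['orientation']).inv().apply(np.array(P)-c['position'])
    s=np.array([q[0],-q[1]])/-q[2]; s=s*(1+c['k1']*(s@s))
    return [c['fy']*s[1]+c['cy'],c['fx']*s[0]+c['cx']]
def shot(cam,name):
    im=manip.capture(cam); cv2.imwrite('pics/'+name+'.png',im[:,:,::-1]); return im
def rel(P=None,q=None,o=None):
    "rows shift (units) and turn (units) from current pose to TCP P,q"
    o=o or manip.get_obs(); r=R.from_quat(o['tool_rot'])
    P=o['position'] if P is None else P; r2=r if q is None else R.from_quat(q)
    return (r.inv()*r2).as_rotvec()/(2*np.pi), r.inv().apply(np.array(P)-o['position'])/0.4
E
python3 - <<'E'
from h import *
np.set_printoptions(precision=4,suppress=True)
o=manip.get_obs(); print(o)
for cam in ['top','side']:
    shot(cam,cam+'0'); print(cam,manip.get_calibration(cam))
    for n,z in [('load_key_top',.061),('supply_key_top',.061),('start_key_top',.061),('knob_grip',.16),('controller',0),('fixture',0),('contact_plate',.118),('multimeter',0),('solvent_bottle',0),('spare_charger',0)]:
        for d in manip.place_of(n,cam)[:2]: print(n,round(d['conf'],2),np.round(d['location'],1),at_z(cam,d['location'],z))
E
```

```text
pics
{'time_s': 0.0, 'joint_positions': array([ 1.0812,  0.1165,  1.4423,  0.    ,  1.584 , -0.0378]), 'qvel': array([-0.0004, -0.0008,  0.0003,  0.0009, -0.0022, -0.0001]), 'joint_torque': array([ -0.0056, -72.1255, -62.2604,   0.0777,   0.0238,  -0.0002]), 'position': array([0.2947, 0.6073, 0.404 ]), 'tool_rot': array([ 0.224 ,  0.9746, -0.0005, -0.0002]), 'contact_force': array([0.2106, 0.1464, 0.1439]), 'moment': array([-0.0503,  0.0504, -0.0041]), 'gripper_force': 0.0, 'width': 0.9995144443862289}
top {'fx': 427.95344191552124, 'fy': 427.95344191552124, 'cx': 255.20539574203193, 'cy': 183.98088422952787, 'k1': 0.032605586296588156, 'position': array([0.3652, 0.0087, 1.2423]), 'orientation': array([ 0.0412, -0.0431, -0.7047,  0.707 ])}
load_key_top 0.49 [182.4 349.9] [ 0.5122 -0.2574  0.061 ]
load_key_top 0.48 [115.7 355.1] [ 0.7024 -0.2762  0.061 ]
supply_key_top 0.71 [180.6 372.1] [ 0.5175 -0.319   0.061 ]
start_key_top 0.58 [176.2 386.4] [ 0.53  -0.359  0.061]
knob_grip 0.49 [175.8 213.2] [0.5156 0.1132 0.16  ]
controller 0.57 [170.8 360.6] [ 0.5542 -0.3032  0.    ]
fixture 0.
[... 594 characters left out ...]
77.4] [ 0.5104 -0.2587  0.061 ]
load_key_top 0.25 [145.2 243.6] [0.522  0.2347 0.061 ]
supply_key_top 0.52 [285.1 288.1] [ 0.5222 -0.3201  0.061 ]
start_key_top 0.53 [300.9 298.3] [ 0.5346 -0.368   0.061 ]
knob_grip 0.53 [150.1 250.6] [0.5158 0.0945 0.16  ]
controller 0.91 [290.5 296. ] [ 0.5522 -0.3074  0.    ]
controller 0.71 [274.8 351.4] [ 0.716  -0.2947  0.    ]
fixture 0.91 [192.7 291.9] [0.6419 0.0385 0.    ]
contact_plate 0.65 [162.7 334.5] [0.7675 0.0288 0.118 ]
multimeter 0.9 [292.7 221.6] [ 0.3566 -0.2707  0.    ]
solvent_bottle 0.87 [141.  295.2] [0.728  0.2875 0.    ]
solvent_bottle 0.67 [143.9 250.2] [0.561  0.3067 0.    ]
spare_charger 0.63 [179.5 200.4] [0.3578 0.1626 0.    ]
```

View pics/top0.png

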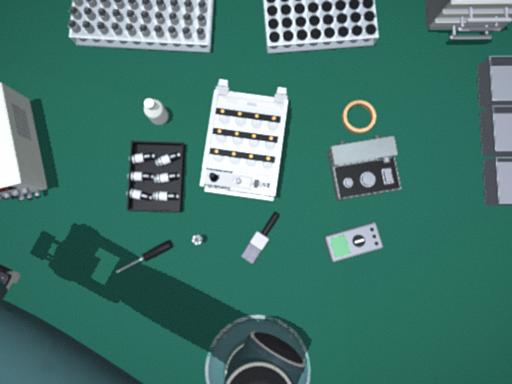

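View pics/side0.png

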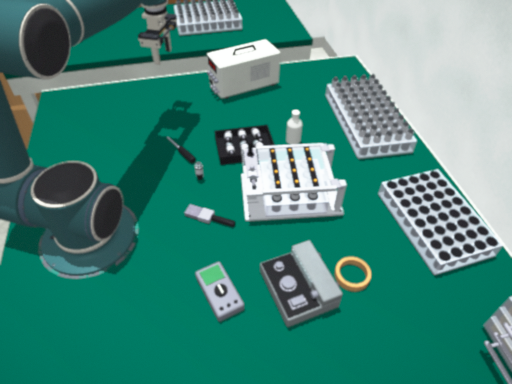

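The top view shows the fixture with its knob at about (row 177, col 213). The controller keys are at about (182,348), (180,368) and (177,387). The side view agrees. I'll go over the fixture for a closer look on the way.

Run:
```python
from h import *
np.set_printoptions(precision=4,suppress=True)
a=.13/2
print(rel([.45,.10,.46],[np.sin(a),np.cos(a),0,0]))
c=manip.get_calibration('wrist'); print(c); o=manip.get_obs(); r=R.from_quat(o['tool_rot']).inv()
print(r.apply(c['position']-o['position']), (r*R.from_quat(c['orientation'])).as_matrix())
```

```text
(array([ 0.    , -0.    , -0.0512]), array([-0.9029, -0.9715, -0.1382]))
{'fx': 340.99715677233144, 'fy': 340.99715677233144, 'cx': 259.78299379876483, 'cy': 198.1925363170186, 'k1': -0.09105593127643191, 'position': array([0.2233, 0.6429, 0.3848]), 'orientation': array([-0.1228, -0.0772,  0.5249,  0.8387])}
[0.0798 0.0009 0.0199] [[-0.0004  0.9579  0.2871]
 [ 1.      0.0006 -0.0004]
 [-0.0005  0.2871 -0.9579]]
```

```bash
python3 -m jog '[[0,0,-0.01,-0.11,-0.12,-0.05,0],[0,0,-0.02,-0.23,-0.24,-0.10,0],[0,0,-0.03,-0.34,-0.36,-0.14,0],[0,0,-0.04,-0.45,-0.48,-0.14,0],[0,0,-0.051,-0.56,-0.60,-0.14,0],[0,0,-0.051,-0.67,-0.72,-0.14,0],[0,0,-0.051,-0.78,-0.84,-0.14,0],[0,0,-0.051,-0.90,-0.97,-0.14,0]]' 20
python3 -m jog '[[0,0,0,0,0,0,0],[0,0,0,0,0,0,0],[0,0,0,0,0,0,0],[0,0,0,0,0,0,0],[0,0,0,0,0,0,0],[0,0,0,0,0,0,0],[0,0,0,0,0,0,0],[0,0,0,0,0,0,0]]'
python3 - <<'E'
from h import *
np.set_printoptions(precision=4,suppress=True)
o=manip.get_obs();print(o['time_s'],o['position'],o['tool_rot'],o['width'])
cal=manip.get_calibration('wrist'); shot('wrist','w1')
for n,z in [('knob_grip',.16),('knob',.124),('fixture',0),('contact_plate',.118)]:
    for d in manip.place_of(n,'wrist')[:2]: print(n,round(d['conf'],2),np.round(d['location'],1),at_z('wrist',d['location'],z,cal))
E
```

```text
time_s: 1.77
position: [0.3908, 0.2923, 0.4553]
tool_rot: [0.065, 0.998, 0.0, 0.0]
contact_force: [0.2, 0.8, 0.6]
width: 0.475
gripper_force: 0.0
time_s: 2.43
position: [0.3908, 0.2947, 0.4547]
tool_rot: [0.065, 0.998, -0.0, -0.0]
contact_force: [-1.1, -0.0, 0.1]
width: 0.01
gripper_force: 0.0
2.4333 [0.3908 0.2947 0.4547] [ 0.0652  0.9979 -0.0001 -0.0002] 0.010105359289829753
knob_grip 0.67 [338.9 101.6] [0.5191 0.1185 0.16  ]
fixture 0.71 [ 86.8 272.2] [0.3021 0.3225 0.    ]
fixture 0.62 [339.3 114.5] [0.6422 0.0306 0.    ]
```

View pics/w1.png

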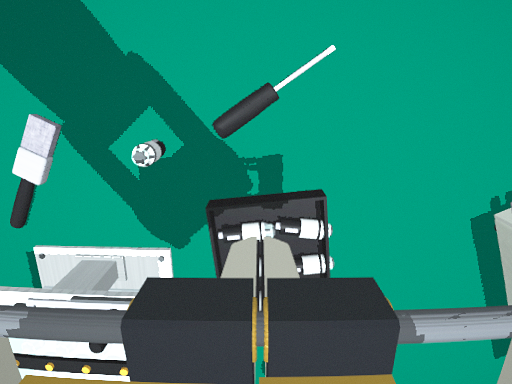

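```bash
python3 -m jog '[[0,0,0,-0.04,-0.09,0,0],[0,0,0,-0.09,-0.18,0,0],[0,0,0,-0.13,-0.27,0,0],[0,0,0,-0.18,-0.36,0,0],[0,0,0,-0.22,-0.45,0,0],[0,0,0,-0.27,-0.54,0,0],[0,0,0,-0.31,-0.63,0,0],[0,0,0,-0.35,-0.71,0,0]]'
python3 -m jog '[[0,0,-0.01,-0.05,-0.09,0,0],[0,0,-0.02,-0.09,-0.18,0,0],[0,0,-0.03,-0.14,-0.27,0,0],[0,0,-0.04,-0.18,-0.36,0,0],[0,0,-0.05,-0.23,-0.45,0,0],[0,0,-0.05,-0.28,-0.54,0,0],[0,0,-0.05,-0.35,-0.63,0,0],[0,0,-0.05,-0.35,-0.63,0,0]]'
python3 - <<'E'
from h import *
np.set_printoptions(precision=4,suppress=True)
o=manip.get_obs();print(o['time_s'],o['position'],o['tool_rot'],o['width'],o['qvel'])
cal=manip.get_calibration('wrist'); shot('wrist','w2')
for n,z in [('load_key_top',.061),('supply_key_top',.061),('start_key_top',.061),('controller',0)]:
    for d in manip.place_of(n,'wrist')[:2]: print(n,round(d['conf'],2),np.round(d['location'],1),at_z('wrist',d['location'],z,cal))
E
```

```text
time_s: 3.35
position: [0.4926, -0.0081, 0.4551]
tool_rot: [0.066, 0.998, -0.0, 0.0]
contact_force: [1.4, 0.6, 0.4]
width: 0.005
gripper_force: 0.0
time_s: 4.02
position: [0.6001, -0.279, 0.4525]
tool_rot: [-0.09, 0.996, 0.0, -0.001]
contact_force: [-0.5, 0.6, -0.6]
width: 0.006
gripper_force: 0.0
4.0167 [ 0.6001 -0.279   0.4525] [-0.0897  0.996   0.0002 -0.0012] 0.0059646943428720125 [ 0.0137  0.0094 -0.0067  0.0159  0.0285  0.0183]
supply_key_top 0.62 [ 95.5 299. ] [ 0.5123 -0.252   0.061 ]
supply_key_top 0.56 [ 97.3 244.5] [ 0.5244 -0.3082  0.061 ]
start_key_top 0.6 [ 97.6 188.5] [ 0.5349 -0.3665  0.061 ]
controller 0.62 [124.7 249.5] [ 0.5565 -0.299   0.    ]
```

View pics/w2.png

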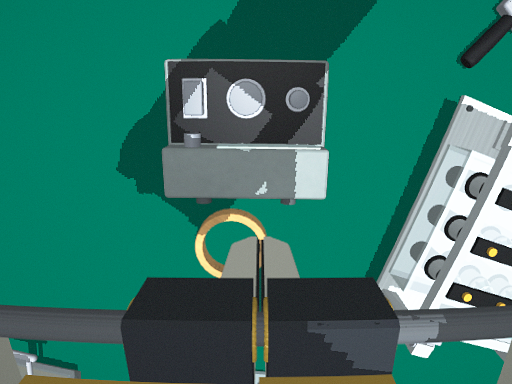

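Keys seen from the wrist: small at (98,298), large at (99,245), oblong at (98,194). That agrees with the networks' positions. Next I go above the load key.

```bash
python3 -m jog '[[0,0,0,0.06,0.03,0.06,0],[0,0,0,0.12,0.06,0.12,0],[0,0,0,0.18,0.09,0.18,0],[0,0,0,0.205,0.102,0.26,0],[0,0,0,0.205,0.102,0.34,0],[0,0,0,0.205,0.102,0.42,0],[0,0,0,0.205,0.102,0.469,0],[0,0,0,0.205,0.102,0.469,0]]'
python3 - <<'E'
from h import *
np.set_printoptions(precision=4,suppress=True)
o=manip.get_obs();print(o['time_s'],o['position'],o['tool_rot'],rel([.512,-.2535,.247])[1])
E
```

```text
time_s: 4.93
position: [0.5091, -0.247, 0.2636]
tool_rot: [-0.092, 0.996, 0.001, -0.002]
contact_force: [-0.1, 0.4, -0.8]
width: 0.006
gripper_force: 0.0
4.9333 [ 0.5091 -0.247   0.2636] [-0.0919  0.9958  0.0013 -0.0019] [-0.0042 -0.0174  0.0415]
```

```bash
python3 -m jog '[[0,0,0,-0.004,-0.017,0,0],[0,0,0,-0.004,-0.017,0.02,0],[0,0,0,-0.004,-0.017,0.035,0],[0,0,0,-0.004,-0.017,0.042,0],[0,0,0,-0.004,-0.017,0.046,0],[0,0,0,-0.004,-0.017,0.05,0],[0,0,0,-0.004,-0.017,0.053,0],[0,0,0,-0.004,-0.017,0.053,0]]'
python3 - <<'E'
from h import *
np.set_printoptions(precision=4,suppress=True)
for i in range(2):
  o=manip.get_obs();print(o['time_s'],o['position'],o['contact_force'])
shot('side','s2')
E
```

```text
time_s: 5.6
position: [0.5132, -0.2551, 0.2462]
tool_rot: [-0.091, 0.996, -0.0, 0.0]
contact_force: [-0.5, 1.0, 2.4]
width: 0.006
gripper_force: 1.0
5.6 [ 0.5132 -0.2551  0.2462] [-0.4528  1.0211  2.4141]
5.6 [ 0.5132 -0.2551  0.2462] [-0.4528  1.0211  2.4141]
```

```bash
python3 -m jog '[[0,0,0,0,0,0.003,0],[0,0,0,0,0,0.006,0],[0,0,0,0,0,0.009,0],[0,0,0,0,0,0.011,0],[0,0,0,0,0,0.013,0],[0,0,0,0,0,0.013,0],[0,0,0,0,0,0.013,0],[0,0,0,0,0,0.013,0]]'
python3 -m jog '[[0,0,0,0,0,0.002,0],[0,0,0,0,0,0.004,0],[0,0,0,0,0,0.004,0],[0,0,0,0,0,0.004,0],[0,0,0,0,0,0.004,0],[0,0,0,0,0,0.004,0],[0,0,0,0,0,0.004,0],[0,0,0,0,0,0.004,0]]'
```

```text
time_s: 6.32
position: [0.5132, -0.2551, 0.2413]
tool_rot: [-0.091, 0.996, -0.0, 0.0]
contact_force: [-0.9, 1.3, 7.8]
width: 0.004
gripper_force: 3.7
time_s: 6.98
position: [0.5133, -0.2551, 0.2411]
tool_rot: [-0.091, 0.996, -0.0, 0.0]
contact_force: [-8.8, 4.9, 21.3]
width: 0.005
gripper_force: 10.9
```

Run:
```python
import cv2
im=cv2.imread('pics/s2.png')[190:330,210:350]; cv2.imwrite('pics/s2c.png',cv2.resize(im,None,fx=4,fy=4,interpolation=2))
```

```text
(no output)
```

View pics/s2c.png

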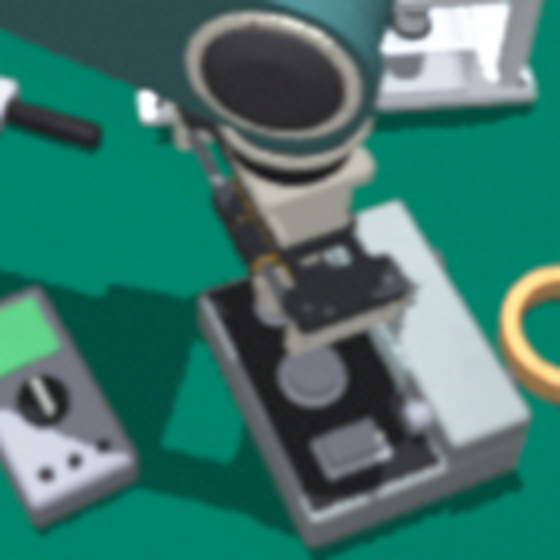

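Load key bottomed: tip at 55 mm, with force rising to 21 N. The side crop shows the tips on the small key, with the large and oblong keys clear. Now release it and press the supply key.

```bash
python3 -m jog '[[0,0,0,0,0,-0.03,0],[0,0,0,0,0,-0.06,0],[0,0,0,0,0,-0.06,0],[0,0,0,0,-0.07,-0.06,0],[0,0,0,0,-0.14,-0.06,0],[0,0,0,0,-0.14,-0.06,0],[0,0,0,0,-0.14,-0.05,0],[0,0,0,0,-0.14,-0.04,0]]'
python3 -m jog '[[0,0,0,0,0,0.01,0],[0,0,0,0,0,0.02,0],[0,0,0,0,0,0.025,0],[0,0,0,0,0,0.03,0],[0,0,0,0,0,0.033,0],[0,0,0,0,0,0.036,0],[0,0,0,0,0,0.036,0],[0,0,0,0,0,0.036,0]]'
```

```text
time_s: 7.65
position: [0.5232, -0.3099, 0.2545]
tool_rot: [-0.091, 0.996, 0.0, -0.0]
contact_force: [0.2, -0.4, -0.1]
width: 0.005
gripper_force: 0.0
time_s: 8.32
position: [0.5234, -0.31, 0.2414]
tool_rot: [-0.091, 0.996, 0.0, 0.0]
contact_force: [-0.8, 4.6, 6.5]
width: 0.006
gripper_force: 3.2
```

```bash
python3 -m jog '[[0,0,0,0,0,0.002,0],[0,0,0,0,0,0.004,0],[0,0,0,0,0,0.004,0],[0,0,0,0,0,0.004,0],[0,0,0,0,0,0.004,0],[0,0,0,0,0,0.004,0],[0,0,0,0,0,0.004,0],[0,0,0,0,0,0.004,0]]'
```

```text
time_s: 8.98
position: [0.5235, -0.31, 0.2411]
tool_rot: [-0.091, 0.996, -0.0, 0.0]
contact_force: [-7.6, 7.1, 20.9]
width: 0.008
gripper_force: 9.9
```

```bash
python3 -m jog '[[0,0,0,0,0,-0.08,0],[0,0,0,0,0,-0.18,0],[0,0,0,0,0,-0.28,0],[0,0,0,-0.02,0.04,-0.37,0],[0,0,0,-0.04,0.08,-0.45,0],[0,0,0,-0.06,0.13,-0.53,0],[0,0,0,-0.09,0.22,-0.55,0],[0,0,0,-0.12,0.31,-0.55,0]]'
python3 -m jog '[[0,0,0.01,-0.03,0.09,0,0.6],[0,0,0.02,-0.06,0.18,0,0.6],[0,0,0.03,-0.09,0.27,0,0.6],[0,0,0.04,-0.12,0.36,0,0.6],[0,0,0.05,-0.16,0.45,0,0.6],[0,0,0.05,-0.20,0.54,0,0.6],[0,0,0.05,-0.23,0.63,0,0.6],[0,0,0.05,-0.25,0.69,0,0.6]]'
python3 -m jog '[[0,0,0,0,0,0,0.6],[0,0,0,0,0,0,0.6],[0,0,0,0,0,0,0.6],[0,0,0,0,0,0,0.6],[0,0,0,0,0,0,0.6],[0,0,0,0,0,0,0.6],[0,0,0,0,0,0,0.6],[0,0,0,0,0,0,0.6]]'
python3 - <<'E'
from h import *
np.set_printoptions(precision=4,suppress=True)
o=manip.get_obs();print(o['time_s'],o['position'],o['tool_rot'],o['width'])
cal=manip.get_calibration('wrist'); shot('wrist','w3')
for n,z in [('knob_grip',.16),('knob',.124),('fixture',0),('contact_plate',.118)]:
    for d in manip.place_of(n,'wrist')[:2]: print(n,round(d['conf'],2),np.round(d['location'],1),at_z('wrist',d['location'],z,cal))
for cam in ['side','top']:
  manip.capture(cam)
  for n,z in [('knob_grip',.16),('fixture',0),('contact_plate',.118)]:
    for d in manip.place_of(n,cam)[:2]: print(cam,n,round(d['conf'],2),np.round(d['location'],1),at_z(cam,d['location'],z))
E
```

```text
time_s: 9.65
position: [0.5478, -0.1787, 0.4627]
tool_rot: [-0.09, 0.996, -0.001, 0.002]
contact_force: [1.6, -0.5, 0.0]
width: 0.005
gripper_force: 0.0
time_s: 10.32
position: [0.5962, 0.1131, 0.4591]
tool_rot: [0.065, 0.998, 0.0, 0.0]
contact_force: [0.4, 0.2, 0.8]
width: 0.527
gripper_force: 0.0
time_s: 10.98
position: [0.5961, 0.1097, 0.4594]
tool_rot: [0.066, 0.998, 0.0, 0.0]
contact_force: [-0.4, 0.1, 0.1]
width: 0.6
gripper_force: 0.0
10.9833 [0.5961 0.1097 0.4594] [0.0659 0.9978 0.     0.0001] 0.6004086054327483
knob_grip 0.72 [ 97.7 257.7] [0.5179 0.1193 0.16  ]
knob 0.8 [ 97.2 259.7] [0.5178 0.1209 0.124 ]
fixture 0.56 [199.7 205.1] [0.6404 0.0302 0.    ]
fixture 0.43 [271.1   8.4] [ 0.713  -0.2948  0.    ]
side knob_grip 0.52 [148.3 248.7] [0.5119 0.1038 0.16  ]
side fixture 0.79 [195.4 293.2] [0.6427 0.0261 0.    ]
side contact_plate 0.61 [163.2 335.7] [0.7704 0.0259 0.118 ]
side contact_plate 0.16 [150.8 181.2] [0.3098 0.185  0.118 ]
top knob_grip 0.73 [175.  159.2] [0.5172 0.2506 0.16  ]
top fixture 0.59 [143.1 245.6] [0.6358 0.0344 0.    ]
top contact_plate 0.71 [ 86.2 254.9] [0.7675 0.0075 0.118 ]
```

View pics/w3.png

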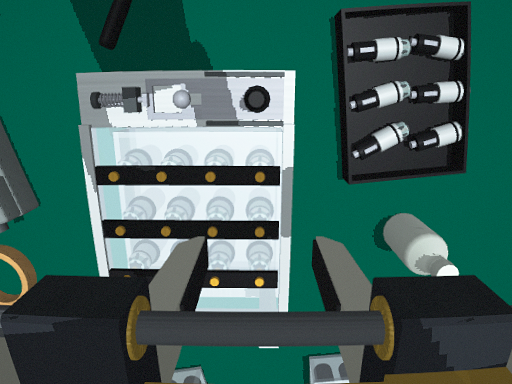

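Run:
```python
from h import *
np.set_printoptions(precision=4,suppress=True)
k=at_z('wrist',[98.5,257],.174); b=at_z('wrist',[99,182],.138)
print(k,b,np.linalg.norm((k-b)[:2]),np.degrees(np.arctan2(-(k-b)[0],(k-b)[1])))
for p in ([[73,78],[70,295]],[[128,83],[127,297]]):
  a=at_z('wrist',p[0],.13);c=at_z('wrist',p[1],.13);print(a,c,np.degrees(np.arctan2(-(c-a)[0],(c-a)[1])))
for s in [(.518,.119,.167+.17)]: print(rel(s))
```

```text
[0.5184 0.1192 0.174 ] [0.5101 0.055  0.138 ] 0.06468855600218695 -7.38998189312991
[ 0.4734 -0.0352  0.13  ] [0.499  0.1545 0.13  ] -7.683180687282873
[ 0.5213 -0.0428  0.13  ] [0.5477 0.151  0.13  ] -7.756632407675922
(array([0., 0., 0.]), array([ 0.1966, -0.0036,  0.3056]))
```

Knob top at pixel (98,257), ball at (99,182). The knob-to-ball line gives fixture yaw -7.6°, and the tool is already aligned to it. Now descend on the knob.

```bash
python3 -m jog '[[0,0,0,0.07,-0.003,0.02,0.6],[0,0,0,0.14,-0.003,0.04,0.6],[0,0,0,0.197,-0.003,0.08,0.6],[0,0,0,0.197,-0.003,0.13,0.6],[0,0,0,0.197,-0.003,0.18,0.6],[0,0,0,0.197,-0.003,0.22,0.6],[0,0,0,0.197,-0.003,0.25,0.6],[0,0,0,0.197,-0.003,0.25,0.6]]'
python3 - <<'E'
from h import *
np.set_printoptions(precision=4,suppress=True)
o=manip.get_obs();print(o['time_s'],o['position'],o['tool_rot'])
print(rel([.518,.119,.327]))
cal=manip.get_calibration('wrist'); shot('wrist','w4')
for n,z in [('knob_grip',.16),('knob',.124)]:
    for d in manip.place_of(n,'wrist')[:1]: print(n,round(d['conf'],2),np.round(d['location'],1),at_z('wrist',d['location'],z,cal))
E
```

```text
time_s: 12.3
position: [0.5176, 0.1192, 0.3568]
tool_rot: [0.066, 0.998, -0.0, -0.002]
contact_force: [-0.1, 0.0, -1.5]
width: 0.601
gripper_force: 0.0
12.3 [0.5176 0.1192 0.3568] [ 0.0656  0.9978 -0.0004 -0.0015]
(array([0., 0., 0.]), array([-0.0013, -0.0003,  0.0746]))
knob_grip 0.92 [243.3 258.5] [0.5172 0.1192 0.16  ]
knob 0.83 [224.2 258.6] [0.5193 0.1188 0.124 ]
```

View pics/w4.png

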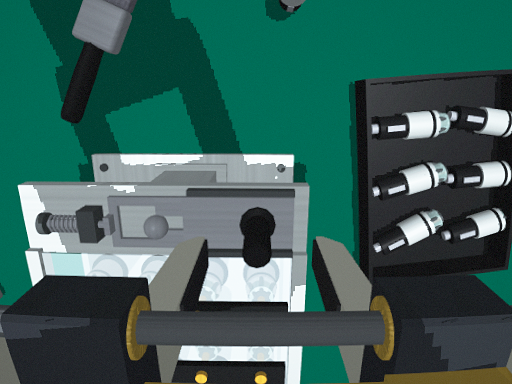

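The knob at (243,258) is centred between the open fingers. Descend and grip.

```bash
python3 -m jog '[[0,0,0,-0.001,0,0.025,0.6],[0,0,0,-0.001,0,0.05,0.6],[0,0,0,-0.001,0,0.073,0.6],[0,0,0,-0.001,0,0.073,0.6],[0,0,0,-0.001,0,0.073,0.3],[0,0,0,-0.001,0,0.073,0],[0,0,0,-0.001,0,0.073,0],[0,0,0,-0.001,0,0.073,0]]' 50
python3 -m jog '[[0,0,0,0,0,0,0],[0,0,0,0,0,0,0],[0,0,0,0,0,0,0],[0,0,0,0,0,0,0],[0,0,0,0,0,0,0],[0,0,0,0,0,0,0],[0,0,0,0,0,0,0],[0,0,0,0,0,0,0]]' 50
```

```text
time_s: 13.12
position: [0.5183, 0.1192, 0.3306]
tool_rot: [0.066, 0.998, 0.0, 0.0]
contact_force: [0.2, 0.3, 0.1]
width: 0.366
gripper_force: 0.0
time_s: 13.78
position: [0.5183, 0.1191, 0.3302]
tool_rot: [0.066, 0.998, -0.0, 0.0]
contact_force: [-1.3, -3.9, 3.0]
width: 0.163
gripper_force: 50.0
```

```bash
python3 -m jog '[[0,0,0,0,0.006,0,0],[0,0,0,0,0.012,0,0],[0,0,0,0,0.018,0,0],[0,0,0,0,0.024,0,0],[0,0,0,0,0.03,0,0],[0,0,0,0,0.031,0,0],[0,0,0,0,0.031,0,0],[0,0,0,0,0.031,0,0]]' 50
python3 - <<'E'
from h import *
np.set_printoptions(precision=4,suppress=True)
o=manip.get_obs();print(o['time_s'],o['position'],o['contact_force'],o['width'],o['gripper_force'])
E
```

```text
time_s: 14.45
position: [0.5199, 0.1313, 0.3302]
tool_rot: [0.066, 0.998, -0.001, 0.0]
contact_force: [-0.4, -8.5, 3.2]
width: 0.162
gripper_force: 50.0
14.45 [0.5199 0.1313 0.3302] [-0.4302 -8.5196  3.2458] 0.1621320679100477 50.00126302242279
```

The latch is pulled about 12 mm with 8.5 N of spring force. Now swing the plate up on an arc about the hinge.

```bash
python3 -m jog '[[0,0.0048,0,-0.0162,0,-0.0189,0],[0,0.0095,0,-0.033,0,-0.0373,0],[0,0.0143,0,-0.0503,0,-0.0552,0],[0,0.0191,0,-0.0681,0,-0.0725,0],[0,0.0239,0,-0.0864,0,-0.0893,0],[0,0.0239,0,-0.0864,0,-0.0893,0],[0,0.0239,0,-0.0864,0,-0.0893,0],[0,0.0239,0,-0.0864,0,-0.0893,0]]' 55
python3 - <<'E'
from h import *
np.set_printoptions(precision=4,suppress=True)
o=manip.get_obs();print(o['time_s'],o['contact_force'],o['moment'],o['width'],o['gripper_force'])
print(np.array(o['position'])+R.from_quat(o['tool_rot']).apply([0,0,.167]))
shot('side','s5')
E
```

```text
time_s: 15.12
position: [0.5542, 0.1267, 0.3648]
tool_rot: [0.066, 0.995, 0.004, -0.076]
contact_force: [-1.6, -8.7, -3.9]
width: 0.163
gripper_force: 55.0
15.1167 [-1.6378 -8.7484 -3.8742] [-1.3941 -0.1229  0.249 ] 0.1626072364550334 54.99832212924957
[0.5292 0.1298 0.1997]
```

Run:
```python
import cv2
im=cv2.imread('pics/s5.png')[60:240,180:380]; cv2.imwrite('pics/s5c.png',cv2.resize(im,None,fx=3,fy=3,interpolation=2))
```

```text
(no output)
```

View pics/s5c.png

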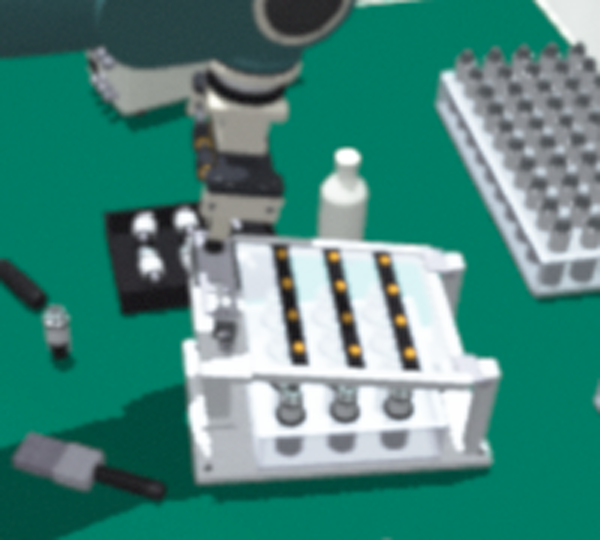

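The crop shows the plate raised at the front, off the ball. The vertical load is about 4 N, which fits the plate's weight. Continue.

```bash
python3 -m jog '[[0,0.0048,0,-0.0162,0,-0.0189,0],[0,0.0095,0,-0.033,0,-0.0373,0],[0,0.0143,0,-0.0503,0,-0.0552,0],[0,0.0191,0,-0.0681,0,-0.0725,0],[0,0.0239,0,-0.0864,0,-0.0893,0],[0,0.0286,0,-0.1053,0,-0.1056,0],[0,0.0334,0,-0.1246,0,-0.1213,0],[0,0.0382,0,-0.1444,0,-0.1363,0]]' 55
python3 -m jog '[[0,0.0048,0,-0.0162,0,-0.0189,0],[0,0.0095,0,-0.033,0,-0.0373,0],[0,0.0143,0,-0.0503,0,-0.0552,0],[0,0.0191,0,-0.0681,0,-0.0725,0],[0,0.0239,0,-0.0864,0,-0.0893,0],[0,0.0239,0,-0.0864,0,-0.0893,0],[0,0.0239,0,-0.0864,0,-0.0893,0],[0,0.0239,0,-0.0864,0,-0.0893,0]]' 55
python3 -m jog '[[0,0,0,0,0,0,0],[0,0,0,0,0,0,0],[0,0,0,0,0,0,0],[0,0,0,0,0,0,0],[0,0,0,0,0,0,0],[0,0,0,0,0,0,0],[0,0,0,0,0,0,0],[0,0,0,0,0,0,0]]' 55
python3 - <<'E'
from h import *
np.set_printoptions(precision=4,suppress=True)
o=manip.get_obs();print(o['time_s'],o['contact_force'],o['moment'],o['width'],o['qvel'])
print(np.array(o['position'])+R.from_quat(o['tool_rot']).apply([0,0,.167]))
shot('side','s6')
import cv2
im=cv2.imread('pics/s6.png')[40:330,170:400]; cv2.imwrite('pics/s6c.png',cv2.resize(im,None,fx=2,fy=2,interpolation=2))
E
```

```text
time_s: 15.83
position: [0.6192, 0.1181, 0.4105]
tool_rot: [0.065, 0.979, 0.012, -0.195]
contact_force: [-3.4, -9.8, -2.8]
width: 0.164
gripper_force: 55.0
time_s: 16.5
position: [0.6641, 0.112, 0.4303]
tool_rot: [0.064, 0.961, 0.017, -0.267]
contact_force: [-5.0, -12.1, -0.6]
width: 0.162
gripper_force: 55.0
time_s: 17.17
position: [0.664, 0.1121, 0.4302]
tool_rot: [0.064, 0.961, 0.017, -0.267]
contact_force: [-5.6, -12.2, -0.9]
width: 0.161
gripper_force: 55.0
17.1667 [ -5.5862 -12.1983  -0.9143] [-1.5435  0.3327  1.0006] 0.16132242080353798 [ 0.0013 -0.0002 -0.0005 -0.0006  0.0006  0.0003]
[0.5785 0.1231 0.2872]
```

View pics/s6c.png

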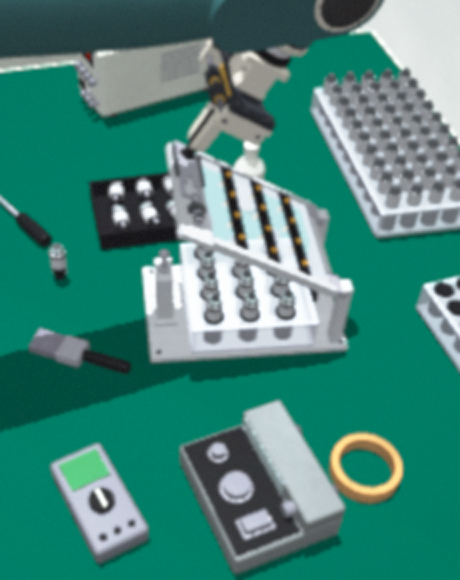

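The plate is up, steady and still gripped by the knob, 124 mm higher than at the start. All the keys are up, and the tray, brush, meter and tape are in place.

```bash
python3 -c "
from rig import manip
print(manip.hand_in())"
```

```text
the job is handed in; nothing more can be done
None
```

I pressed the load key and then the supply key to the bottom and released each, pulled the latch clear, and handed in at about 17 s with the plate held steady by the knob, about 124 mm higher than it was; the start key was not touched.

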